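# Clear the drive cover and hold it open at the gauge's set angle

### The arm

A 7-joint arm with a two-finger parallel gripper is mounted at the origin on the work surface. World frame = base frame: x ahead of the robot, y to its left, z up, the work surface at z = 0. Lengths are in m, angles in rad, forces in N, time in s.
With the tool pointing down it reaches from about 0.425 to 0.925 m from the base axis. Payload 6.8 kg.
Tool frame: the origin (TCP) lies midway between the tips of the shut fingers; the grasp point (between the pads) lies 19 mm behind it; z points along the fingers, y is the line along which they close (so a half turn about z gives the same grasp; the last joint's range is limited). The gripper opens to 85 mm and grips with 20 to 120 N. Pads are 22 mm wide; open, the fingers measure 114 mm over their backs; the gripper's body (76 mm by 85 mm) begins 54 mm behind the grasp point. The pads swing forward as they close: fully open they stand 13 mm farther back than shut.
Start: joints at [-1.416, 0.477, 0.022, 1.555, -0.011, 1.109, -0.083], TCP at [0.175, 0.652, 0.208] pointing down, gripper open.
Joint ranges: [-2.96, 2.96], [-0.34, 2.1], [-1.41, 1.46], [0.24, 2.44], [-1.37, 4.51], [0.17, 1.92], [-2.96, 2.96]. Speed limits (rad/s): [2.39, 2.39, 3.14, 3.14, 3.14, 3.14, 3.14].

### API

Orientations are given as a unit quaternion [w, x, y, z].
In Python, from station import * gives the robot as it stands.
- The arm moves only by the shell command python3 -m creep 'ROWS' [FORCE]. ROWS is JSON, a list of rows, each a list of 7 numbers: the gripper command: -1 is shut, 1 is fully open, values between are in proportion, then the shift along the world's x, y, z in mm, then the turn, a rotation vector about the world's x, y, z in rad. A call has 1 to 5 rows; each row shifts and turns the commanded pose from where the row before left it; what a row does not reach is not made up. A row lasts 1/8 s, in which the tool goes at most 62.5 mm and 10.7 degrees, less where a joint would pass 70% of its speed; a pose out of reach is approached as far as the arm can. A call is refused whole if a number of a shift passes 62.5 or a number of a turn 0.188, either way. A call with a gripper value outside its range is refused whole. The fingers move at their own pace and stop on an object; FORCE is the grip in N (left out, the last holds). Time passes only in rows, so rows that do not move let the fingers close. It gives the time, the measured TCP pose, the force, the opening and the grip force at its end, in the units of the state.
- get_obs(): the state, without advancing time (a new reading comes with each control period).
- read_camera(name): name is "scene" or "top"; returns (picture, depth): 480x640x3 uint8, red, green, blue; 480x640 float32, m along the optical axis (not along the pixel's ray), 0 where there is no reading.
- camera_params(name): a dict with "intrinsics" (3x3 intrinsics, pixels), "cam_to_world" (4x4, takes a point from camera to world coordinates). Camera axes: x right, y up, looking along -z (the intrinsics and any distortion apply to the point x, -y, -z); pixel columns grow to the right and rows downward; lengths in m; the calibration is good to about 2 mm. A picture is of the moment at which its call begins. camera_params takes no time and is no camera call.
- hand_in(): hands the job in; it is judged then, once.
The state is a dict: "t": time; "q": joint angles; "joint_vel": joint speeds; "joint_torque": joint torques, N m; "eef_pos": TCP position; "tool_rot": TCP orientation; "contact_force": force on the tool from outside, world axes, zero at the start; "torque": the same for the moment, N m; "gripper_width": opening from 0.0 (shut) to 1.0 (fully open); "grasp_force": force on a finger pad.
Only numpy, scipy, OpenCV 4.12 (cv2) and the standard library are available. Lean on these libraries where they do the work, as an engineer would, in place of code of your own. Each camera call takes 0.05 s, during which the arm holds its last target. There are 200 camera calls.

### The job

A steel pipe fitting has been left standing on the hinged cover of the dark drive unit: first lift it off and set it down, not dropped, in the steel tray on the bench, while the cover stays shut. Then take the cover, which has a bar handle, and swing it up until it is in line with the index arm of the angle gauge on the unit's far end, and finish while still holding it steadily there so that a colleague can fit the stay; the cover falls shut if let go. Leave the index arm as it is set and all other things on the bench where they are.

Things in the scene. Friction and masses are not known exactly. Their poses are not given: they have to be found in the camera images.
- drive: Dark grey drive unit on its back, fixed: open box 200 (x) by 200 (y) by 110 mm high under a hinged cover. Origin: centre of its underside on the bench; z up. Hinge: along x at the top of its +y side; handle near its -y side. The angle gauge (curved aluminium band, radius 122 to 148 mm about the hinge, up to 150 mm above the unit's top) stands 8 mm beyond its +x side.
- cover (a joint): Cover angle, rad: 0 shut (level), growing as its -y edge swings up and over towards the unit's +y side, at most 1.6. Dark sheet-metal cover 200 by 200 by 8 mm (upper face 118 mm above the bench when shut), 0.35 to 0.7 kg; the hinge is free, so it falls shut when let go.
- cover_handle (a point): Middle of the cover's steel bar handle: round bar 12 mm thick, 110 mm long, parallel to the hinge, on two end posts, its axis 35 mm above the cover's upper face, 30 mm in from the free edge. When shut it lies 170 mm from the hinge axis towards the unit's -y and 43 mm above that axis. Its axes are the cover's: when shut, those of the drive.
- cover_hinge (a point): Middle of the cover's hinge axis, at the top of the unit's +y side, 110 mm above the bench. The axis is parallel to the unit's x axis.
- index (a joint): Angle of the gauge's index arm in rad, on the same scale and about the same axis as the cover: cover and index arm are in line when both joint values are equal. A stiff joint; set differently each time, between 0.6 and 1.1.
- index_tip (a point): Tip of the index arm: a thin straight steel arm 210 mm long from the hinge axis line, 114 mm from the unit's middle towards +x (just beyond the gauge band), with a small block at the tip. It points along the angle that the cover must take. Its axes are the drive's, turned with the arm.
- fitting: Loose steel pipe fitting standing upright on the cover, a turned part 62 mm high, 0.15 to 0.31 kg: round foot 42 mm across and 12 mm high, a plain round body 32 mm across from 14 to 50 mm up, a 24 mm stub on top. Origin: centre of its underside, z along it.
- fitting_mid (a point): Centre of the fitting, 31 mm above its underside on its axis.
- tray: Empty open-topped steel tray fixed to the bench, 180 (x) by 160 (y) by 40 mm high outside, walls and floor 5 mm thick. Origin: centre of its underside. It is to the right (-y) of the drive.
- elbow: Bystander: short steel collar, 52 mm across, 34 mm high, standing on the bench. Origin: centre of underside.
- tape: Bystander: roll of paper tape lying flat, 80 mm across, 24 mm high. Origin: centre of underside.
- relay: Bystander: white module 60 by 40 by 70 mm high. Origin: centre of underside.
- driver: Bystander: screwdriver with a black handle lying on the bench at the right, about 200 mm long. Origin near its middle.
- spanner: Bystander: steel spanner lying flat at the left, about 180 mm long. Origin near its middle.
- drill: Bystander: cordless drill lying on its side beyond the drive's left, about 190 by 180 by 58 mm high. Origin: on the bench under its motor.
- pot: Bystander: grey pot, 76 mm across, 90 mm high, at the right. Origin: centre of underside.
Things that resemble listed ones, but are neither listed nor needed, are in the scene too. Of the things that look like the tray, take the one that is farthest to the robot's left at the start.

How it is judged:
By the outcome, as a careful person would: the job done as asked, in the order asked, and still so for the second after the job is handed in, while the arm keeps its last pose, push and grip.
It also fails if it takes over 50 s, if anything falls off the work surface, if the arm or the gripper's body presses on something with over 40 N, if the wrist force passes 120 N, or if a joint passes its speed limit or range.

## Working session

There is one attempt and no reset: what is moved stays moved. The work goes in short steps, Python scripts to look and compute and a shell command to move; the robot and the scene stay as the last step left them, time stands still between calls to the robot, and variables do not carry over. Pictures are saved under pics/ and viewed, at most 10 in all, crops included, and the job is handed in when it is done.

```bash
mkdir -p pics; ls; cat > h.py <<'E'
from station import *
import numpy as np, cv2
def cam(n):
    p=camera_params(n); return np.array(p["intrinsics"]),np.array(p["cam_to_world"]),p
def pts(n,depth):
    K,T,_=cam(n); v,u=np.mgrid[:480,:640]; d=depth
    P=np.stack([(u-K[0,2])/K[0,0]*d,-(v-K[1,2])/K[1,1]*d,-d],-1)
    W=P@T[:3,:3].T+T[:3,3]; W[d==0]=np.nan; return W
def snap(n,name):
    im,d=read_camera(n); cv2.imwrite(f"pics/{name}.png",im[...,::-1]); np.savez(f"{name}.npz",im=im,d=d,W=pts(n,d)); return im,d
E
python3 - <<'E'
from h import *
for n in("scene","top"):
    im,d=snap(n,n+"0"); K,T,p=cam(n); print(n,p.keys(),K.round(1).tolist(),T.round(3).tolist(),(d==0).mean())
o=get_obs(); print({k:np.round(v,3).tolist() for k,v in o.items()})
E
```

```text
pics
scene dict_keys(['intrinsics', 'cam_to_world']) [[510.6, 0.0, 326.8], [0.0, 510.6, 243.7], [0.0, 0.0, 1.0]] [[-0.069, -0.733, 0.676, 1.416], [0.998, -0.05, 0.048, -0.004], [-0.001, 0.678, 0.735, 1.123], [0.0, 0.0, 0.0, 1.0]] 0.004020182291666666
top dict_keys(['intrinsics', 'cam_to_world']) [[565.7, 0.0, 317.3], [0.0, 565.7, 237.1], [0.0, 0.0, 1.0]] [[0.004, 0.995, -0.099, 0.361], [-1.0, 0.005, 0.004, -0.08], [0.005, 0.099, 0.995, 1.52], [0.0, 0.0, 0.0, 1.0]] 0.003935546875
{'t': 0.1, 'q': [-1.416, 0.478, 0.022, 1.556, -0.012, 1.109, -0.083], 'joint_vel': [-0.002, -0.002, -0.0, -0.003, 0.0, 0.001, -0.001], 'joint_torque': [0.004, -59.776, 1.614, -28.196, 0.013, 0.005, 0.0], 'eef_pos': [0.175, 0.651, 0.208], 'tool_rot': [-0.0, 0.131, 0.991, -0.001], 'contact_force': [-1.353, 0.043, 0.357], 'torque': [0.0, 0.018, 0.068], 'grasp_force': 0.0, 'gripper_width': 1.001}
```

View pics/scene0.png

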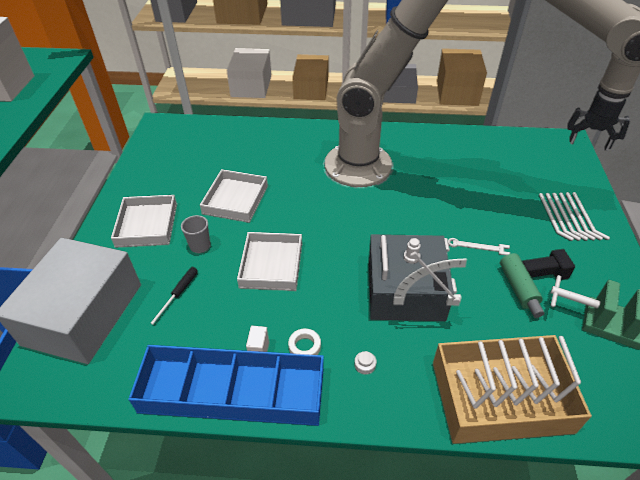

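View pics/top0.png

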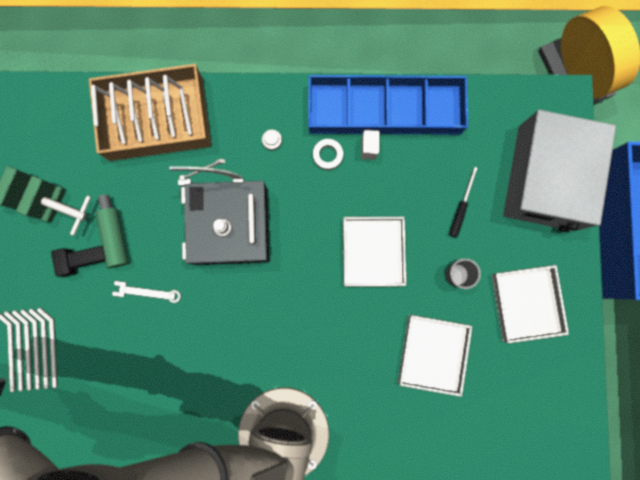

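The scene view shows the drive at about (410,275), with the fitting on its cover near (413,248), the handle at (385,258) and the index tip at (455,298). In the top view the cover spans (185–267, 182–263), the fitting is at (222,227), and the leftmost tray is at (375,252).

```bash
python3 - <<'E'
from h import *
t=np.load("top0.npz"); s=np.load("scene0.npz"); W=t["W"]; S=s["W"]
np.set_printoptions(precision=4,suppress=True)
def box(A,r0,r1,c0,c1,z0,z1):
    m=np.zeros(A.shape[:2],bool); m[r0:r1,c0:c1]=True
    return m&(A[...,2]>z0)&(A[...,2]<z1)
def rect(P): 
    r=cv2.minAreaRect((P[:,:2]*1000).astype(np.float32)); return r
m=box(W,170,275,175,280,.108,.126); print("cover z",np.median(W[m][:,2]))
P=W[m]; print("cover",rect(P),len(P))
for nm,A,b in(("top",W,(170,275,175,280)),("scene",S,(225,325,360,480))):
    m=box(A,*b,.172,.19); print(nm,"fit top",np.median(A[m],0) if m.any() else 0,A[m].min(0),A[m].max(0),m.sum())
    m=box(A,*b,.14,.17); print(nm,"14-17cm",m.sum()); 
m=box(W,190,250,243,262,.14,.17); print("handle",rect(W[m]),np.median(W[m],0),W[m][:,2].max())
m=box(W,210,295,335,415,.03,.05); print("tray",rect(W[m]),m.sum())
m=box(S,255,310,400,475,.125,.4)
v,u=np.nonzero(m); 
# high points from scene: print tip-region
for vv in range(255,310,4):
    print(vv,[(uu,(S[vv,uu]*1000).round().astype(int).tolist()) for uu in range(395,472,2) if S[vv,uu,2]>.13 and S[vv,uu,2]<.4][:14:2])
im=cv2.resize(s["im"][220:330,355:485,::-1],None,fx=6,fy=5,interpolation=cv2.INTER_CUBIC); cv2.imwrite("pics/c1.png",im)
E
```

```text
cover z 0.11821282067934102
cover ((548.2551879882812, 152.64768981933594), (219.52426147460938, 213.968017578125), 2.4570343494415283) 6058
top fit top [0.5255 0.1476 0.1795] [0.5104 0.1159 0.1722] [0.6512 0.2125 0.1899] 127
top 14-17cm 361
scene fit top [0.6483 0.1484 0.1794] [0.5115 0.1199 0.1721] [0.6568 0.2139 0.1897] 152
scene 14-17cm 398
handle ((542.0515747070312, 75.48462677001953), (120.11321258544922, 11.929195404052734), 2.299422264099121) [0.5405 0.0749 0.1578] 0.16776277184281385
tray ((473.47161865234375, -236.56919860839844), (179.71151733398438, 160.65457153320312), 0.3302227854728699) 529
255 [(405, [529, 136, 131]), (409, [535, 145, 139]), (413, [657, 133, 276]), (417, [657, 142, 276])]
259 [(413, [541, 156, 131]), (417, [654, 144, 260]), (451, [645, 221, 255]), (455, [645, 230, 257]), (459, [644, 239, 256]), (463, [646, 247, 258])]
263 [(421, [655, 155, 248]), (433, [646, 183, 239]), (437, [646, 192, 241]), (441, [648, 201, 243]), (445, [645, 210, 241]), (449, [643, 220, 240]), (453, [648, 227, 245])]
267 [(423, [648, 162, 227]), (427, [654, 170, 234]), (431, [650, 180, 230]), (435, [647, 190, 228]), (439, [647, 199, 228]), (443, [648, 207, 230]), (447, [648, 216, 231])]
271 [(415, [651, 146, 214]), (419, [651, 155, 214]), (423, [649, 164, 214]), (427, [658, 171, 225]), (431, [650, 182, 216])]
275 [(409, [652, 134, 199]), (413, [649, 143, 197]), (417, [650, 152, 199]), (421, [648, 162, 197]), (431, [656, 183, 209])]
279 [(405, [650, 126, 182]), (409, [650, 135, 183]), (413, [650, 145, 183]), (417, [651, 154, 186]), (437, [654, 199, 193])]
283 [(401, [650, 118, 166]), (405, [649, 128, 165]), (409, [651, 137, 169]), (439, [653, 206, 177])]
287 [(397, [649, 111, 148]), (401, [650, 120, 151]), (405, [651, 129, 152]), (443, [655, 217, 166])]
291 [(395, [652, 107, 136]), (399, [652, 117, 137]), (403, [650, 126, 136]), (447, [652, 230, 147])]
295 [(451, [652, 242, 133])]
299 []
303 []
307 []
```

View pics/c1.png

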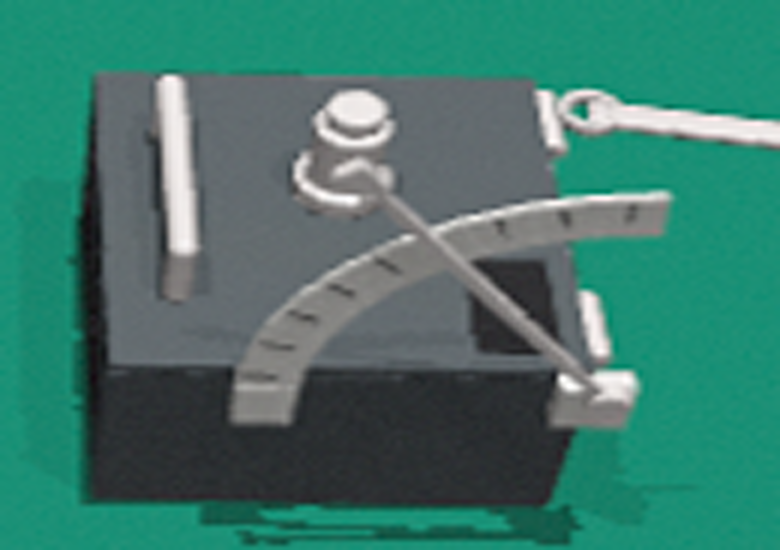

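The crop shows the index arm running from the hinge block (scene px about 454,298) to its tip (415,253), beside the fitting. I'll refine the numbers next.

```bash
python3 - <<'E'
from h import *
np.set_printoptions(precision=4,suppress=True)
t=np.load("top0.npz"); s=np.load("scene0.npz")
def sel(A,x,y,z): return (A[...,0]>x[0])&(A[...,0]<x[1])&(A[...,1]>y[0])&(A[...,1]<y[1])&(A[...,2]>z[0])&(A[...,2]<z[1])
yaws=[]
for nm,d in(("top",t),("scene",s)):
    A=d["W"]; im=d["im"].astype(int)
    m=sel(A,(.42,.66),(.03,.26),(.110,.126))&(im.max(-1)<130)
    print(nm,"cover",cv2.minAreaRect((A[m][:,:2]*1000).astype(np.float32)),np.median(A[m][:,2]))
    m=sel(A,(.47,.61),(.05,.1),(.145,.17)); P=A[m]; c=P.mean(0); yw=np.linalg.svd(P[:,:2]-c[:2],full_matrices=False)[2][0]; yw=np.arctan(yw[1]/yw[0])
    print(" handle mid",(P.min(0)+P.max(0))/2,c,"yaw",yw,len(P)); yaws.append(yw)
    m=sel(A,(.49,.56),(.115,.18),(.174,.19)); P=A[m]; print(" fit top",P.mean(0),(P.min(0)+P.max(0))/2,np.median(P[:,2]),len(P))
    m=sel(A,(.48,.57),(.11,.19),(.125,.19)); P=A[m];print(" fit all",(P.min(0)+P.max(0))/2,P.max(0)-P.min(0))
# index arm: points on line ahead of band, both views
yaw=np.mean(yaws); ex=np.array([np.cos(yaw),np.sin(yaw)]); ey=np.array([-ex[1],ex[0]])
for nm,d in(("top",t),("scene",s)):
    A=d["W"]; m=sel(A,(.63,.68),(.1,.27),(.125,.30)); P=A[m]
    Y=P[:,:2]@ey; Z=P[:,2]; X=P[:,:2]@ex
    h=np.array([.538,.2455])@ey
    a=np.arctan2(Z-.110,h-Y); r=np.hypot(Z-.11,h-Y)
    for r0,r1 in((.03,.06),(.06,.09),(.09,.12),(.15,.17),(.17,.195),(.195,.225)):
        k=(r>r0)&(r<r1)&(abs(a-.92)<.25); print(nm,r0,k.sum(),np.median(a[k]),a[k].std(),np.median(X[k]))
A=t["W"]; m=sel(A,(.36,.6),(-.34,-.13),(.032,.05)); print("tray",cv2.minAreaRect((A[m][:,:2]*1000).astype(np.float32)))
o=get_obs()
E
```

```text
top cover ((543.840576171875, 145.7837371826172), (210.1147003173828, 200.63121032714844), 2.4570343494415283) 0.11825845954237302
 handle mid [0.542  0.0745 0.1583] [0.541  0.0751 0.1579] yaw 0.035096754652568896 240
 fit top [0.5214 0.1486 0.1796] [0.5215 0.148  0.18  ] 0.17942180271914565 84
 fit all [0.5243 0.1494 0.1553] [0.0549 0.0766 0.0606]
scene cover ((550.3104858398438, 150.70379638671875), (226.14044189453125, 203.54922485351562), 2.460671901702881) 0.11753879147925828
 handle mid [0.546  0.0795 0.1544] [0.5503 0.0789 0.1565] yaw 0.042988870768839955 178
 fit top [0.5257 0.1515 0.179 ] [0.5242 0.1511 0.179 ] 0.17908996768879126 66
 fit all [0.529  0.1532 0.1545] [0.035  0.0397 0.0585]
top 0.03 14 1.063096612887432 0.05441278735525194 0.6574065512239262
top 0.06 13 1.0262354473867812 0.027714734376003813 0.6567116534245147
top 0.09 3 0.9859052312290236 0.01452598823722059 0.6561613678776159
top 0.15 22 0.9699531250500855 0.1042590457575769 0.6557805146977196
top 0.17 17 0.9612431370704755 0.019075424156269873 0.6571113353812224
top 0.195 31 0.9599511422304353 0.021938108761496048 0.6580510860500973
scene 0.03 21 1.0716370314311492 0.04447073188604685 0.6605010683894699
scene 0.06 28 1.0302832368123704 0.034260857782947435 0.6607575013671286
scene 0.09 29 0.9996120506197488 0.07846222393001383 0.6615391065142746
scene 0.15 19 0.9737097611414955 0.012328855139302108 0.6610510513820909
scene 0.17 33 0.9723231091971501 0.01742865724897797 0.6613370388849205
scene 0.195 35 0.9673319242912588 0.01929061392354976 0.6617690713289375
tray ((473.47161865234375, -236.56919860839844), (179.71151733398438, 160.65457153320312), 0.3302227854728699)
```

```bash
R='[0.4,35,-50,3,0,0,0]'; python3 -m creep '[[0.4,29,-42,3,0,0,0],[0.4,29,-42,3,0,0,0],[0.4,29,-42,3,0,0,0],[0.4,29,-42,3,0,0,0],[0.4,29,-42,3,0,0,0]]' 40; python3 -m creep '[[0.4,29,-42,3,0,0,0],[0.4,29,-42,3,0,0,0],[0.4,29,-42,3,0,0,0],[0.4,29,-42,3,0,0,0],[0.4,29,-42,3,0,0,0]]'; python3 -m creep '[[0.4,29,-41,0,0,0,0],[0.4,29,-40,0,0,0,0],[0.4,0,0,0,0,0,0]]'
```

```text
t: 0.72
eef_pos: [0.3211, 0.4401, 0.2232]
tool_rot: [-0.0, 0.131, 0.991, -0.0]
contact_force: [0.7, 0.5, -0.3]
gripper_width: 0.704
grasp_force: 0.0
t: 1.35
eef_pos: [0.4658, 0.2303, 0.2383]
tool_rot: [-0.0, 0.131, 0.991, -0.0]
contact_force: [0.9, -0.2, 0.0]
gripper_width: 0.698
grasp_force: 0.0
t: 1.72
eef_pos: [0.5251, 0.1463, 0.2383]
tool_rot: [0.0, 0.135, 0.991, -0.001]
contact_force: [0.3, 0.3, 0.4]
gripper_width: 0.696
grasp_force: 0.0
```

```bash
python3 -m creep '[[0.4,-1,3,-25,0,0,0],[0.4,0,0,-25,0,0,0],[0.4,0,0,-22,0,0,0],[0.4,0,0,0,0,0,0]]'; python3 - <<'E'
from h import *
im,d=snap("scene","s1"); cv2.imwrite("pics/c2.png",cv2.resize(im[170:330,345:505,::-1],None,fx=3.7,fy=3.7,interpolation=cv2.INTER_CUBIC))
E
```

```text
t: 2.22
eef_pos: [0.5204, 0.1543, 0.1647]
tool_rot: [-0.002, 0.13, 0.991, -0.001]
contact_force: [0.5, 0.1, 0.8]
gripper_width: 0.697
grasp_force: 0.0
```

View pics/c2.png

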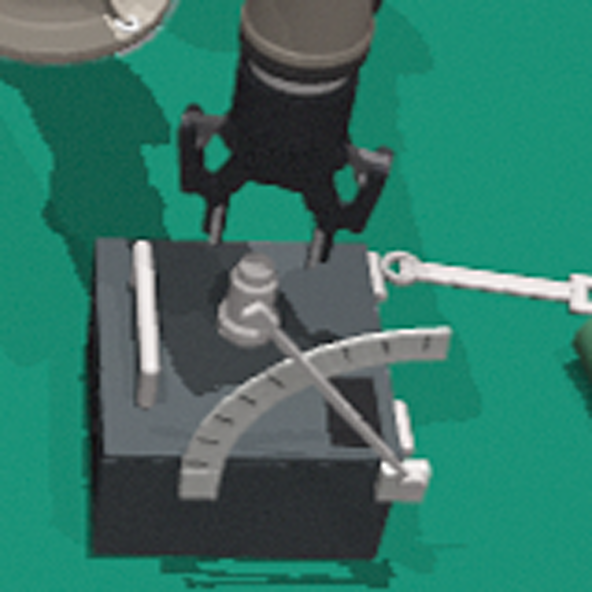

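The picture shows the fingertips straddling the fitting at (215,235) and (318,260), with the gap centre a few mm to +y of the stub at (255,265). This agrees with the measured position, so I'll correct, lower and grip.

```bash
python3 -m creep '[[0.4,3,-4,0,0,0,0],[0.4,0,0,-15,0,0,0],[0.4,0,0,-14,0,0,0],[0.4,0,0,0,0,0,0]]'; python3 -m creep '[[-1,0,0,0,0,0,0],[-1,0,0,0,0,0,0],[-1,0,0,0,0,0,0],[-1,0,0,0,0,0,0],[-1,0,0,0,0,0,0]]' 50
```

```text
t: 2.78
eef_pos: [0.5241, 0.1495, 0.1358]
tool_rot: [-0.001, 0.131, 0.991, -0.001]
contact_force: [0.2, -0.5, 0.9]
gripper_width: 0.697
grasp_force: 0.0
t: 3.4
eef_pos: [0.5257, 0.1501, 0.138]
tool_rot: [0.0, 0.131, 0.991, 0.0]
contact_force: [-1.3, 0.7, 4.9]
gripper_width: 0.338
grasp_force: 49.4
```

```bash
python3 -m creep '[[-1,0,0,8,0,0,0],[-1,0,0,15,0,0,0],[-1,0,0,30,0,0,0],[-1,0,0,30,0,0,0],[-1,0,0,0,0,0,0]]'; python3 - <<'E'
from h import *
im,d=snap("scene","s2"); cv2.imwrite("pics/c3.png",cv2.resize(im[140:330,345:505,::-1],None,fx=3.1,fy=3.1,interpolation=cv2.INTER_CUBIC))
E
```

```text
t: 4.03
eef_pos: [0.5271, 0.1503, 0.2232]
tool_rot: [0.002, 0.131, 0.991, 0.001]
contact_force: [-0.3, 0.2, -2.3]
gripper_width: 0.337
grasp_force: 49.7
```

View pics/c3.png

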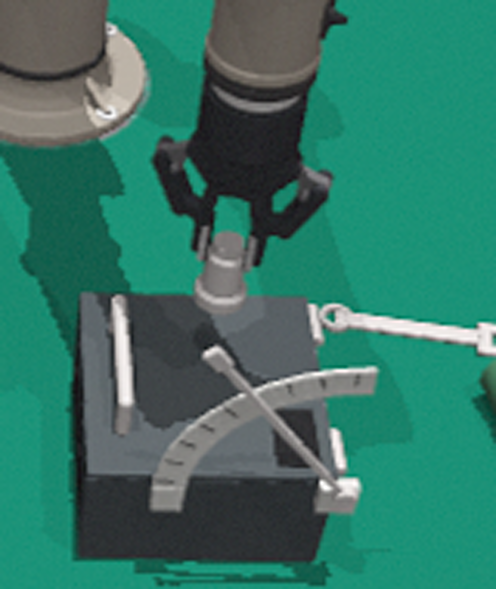

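The fitting is held upright at (222,275) in the crop, and the cover is still shut. Next I'll carry it to the tray.

```bash
python3 -m creep '[[-1,-4,-25,0,0,0,0],[-1,-6,-45,0,0,0,0],[-1,-6,-45,0,0,0,0],[-1,-7,-45,0,0,0,0],[-1,-7,-45,0,0,0,0]]'; python3 -m creep '[[-1,-7,-45,-10,0,0,0],[-1,-7,-45,-20,0,0,0],[-1,-7,-45,-20,0,0,0],[-1,-5,-30,-20,0,0,0],[-1,0,-15,-20,0,0,0]]';python3 -m creep '[[-1,0,0,-30,0,0,0],[-1,0,0,-30,0,0,0],[-1,0,0,-15,0,0,0],[-1,0,0,0,0,0,0]]'
```

```text
t: 4.7
eef_pos: [0.494, -0.0565, 0.2192]
tool_rot: [-0.001, 0.131, 0.991, -0.0]
contact_force: [0.5, 0.5, -2.7]
gripper_width: 0.339
grasp_force: 49.7
t: 5.32
eef_pos: [0.4675, -0.237, 0.1287]
tool_rot: [-0.001, 0.132, 0.991, -0.0]
contact_force: [0.7, 0.9, -1.6]
gripper_width: 0.336
grasp_force: 49.8
t: 5.82
eef_pos: [0.4683, -0.2348, 0.0543]
tool_rot: [-0.001, 0.131, 0.991, 0.0]
contact_force: [-0.3, 0.4, -2.4]
gripper_width: 0.339
grasp_force: 49.8
```

```bash
python3 -m creep '[[-1,0,0,-12,0,0,0],[-1,0,0,-10,0,0,0],[-1,0,0,-2,0,0,0],[-1,0,0,-2,0,0,0],[-1,0,0,0,0,0,0]]'; python3 -m creep '[[-1,0,0,-1.5,0,0,0],[-1,0,0,0,0,0,0]]'
```

```text
t: 6.45
eef_pos: [0.4695, -0.2352, 0.0295]
tool_rot: [0.0, 0.131, 0.991, -0.0]
contact_force: [0.0, 0.2, -3.8]
gripper_width: 0.336
grasp_force: 49.8
t: 6.7
eef_pos: [0.4694, -0.2351, 0.028]
tool_rot: [0.0, 0.131, 0.991, 0.0]
contact_force: [0.6, -0.1, -3.3]
gripper_width: 0.336
grasp_force: 49.8
```

```bash
for i in 1 2 3; do :; done; python3 -m creep '[[-1,0,0,-1.5,0,0,0],[-1,0,0,0,0,0,0]]' | grep -E "eef|contact"; python3 -m creep '[[-1,0,0,-1.5,0,0,0],[-1,0,0,0,0,0,0]]'| grep -E "eef|contact"; python3 -m creep '[[-1,0,0,-1,0,0,0],[-1,0,0,0,0,0,0]]'| grep -E "eef|contact"
```

```text
eef_pos: [0.4693, -0.2351, 0.0263]
contact_force: [-0.9, 0.2, -1.7]
eef_pos: [0.4695, -0.2353, 0.0251]
contact_force: [-0.6, 0.4, 0.8]
eef_pos: [0.4696, -0.2353, 0.025]
contact_force: [-3.3, 2.5, 13.8]
```

The fitting is down on the tray floor, so I'll release it and rise.

```bash
python3 -m creep '[[0.0,0,0,1,0,0,0],[0.2,0,0,0,0,0,0],[0.5,0,0,0,0,0,0],[0.5,0,0,0,0,0,0]]'; python3 -m creep '[[0.5,0,0,15,0,0,0],[0.5,0,0,25,0,0,0],[0.5,0,0,40,0,0,0],[0.5,0,0,50,0,0,0],[0.5,0,0,50,0,0,0]]'; python3 - <<'E'
from h import *
im,d=snap("scene","s3"); W=np.load("s3.npz")["W"]
m=(abs(W[...,0]-.47)<.07)&(abs(W[...,1]+.237)<.06)&(W[...,2]>.045)&(W[...,2]<.09); print(W[m].min(0),W[m].max(0),m.sum(),get_obs()["t"])
cv2.imwrite("pics/c4.png",cv2.resize(im[140:340,200:500,::-1],None,fx=2.6,fy=2.6,interpolation=cv2.INTER_CUBIC))
E
```

```text
t: 7.95
eef_pos: [0.4693, -0.2352, 0.0248]
tool_rot: [-0.0, 0.131, 0.991, -0.0]
contact_force: [-0.3, 0.7, -1.1]
gripper_width: 0.745
grasp_force: 0.0
t: 8.57
eef_pos: [0.469, -0.2353, 0.2073]
tool_rot: [0.0, 0.131, 0.991, -0.0]
contact_force: [1.3, 0.3, -0.6]
gripper_width: 0.747
grasp_force: 0.0
[ 0.45068536 -0.24705345  0.04591087] [ 0.48545909 -0.21686472  0.07165736] 110 8.625
```

View pics/c4.png

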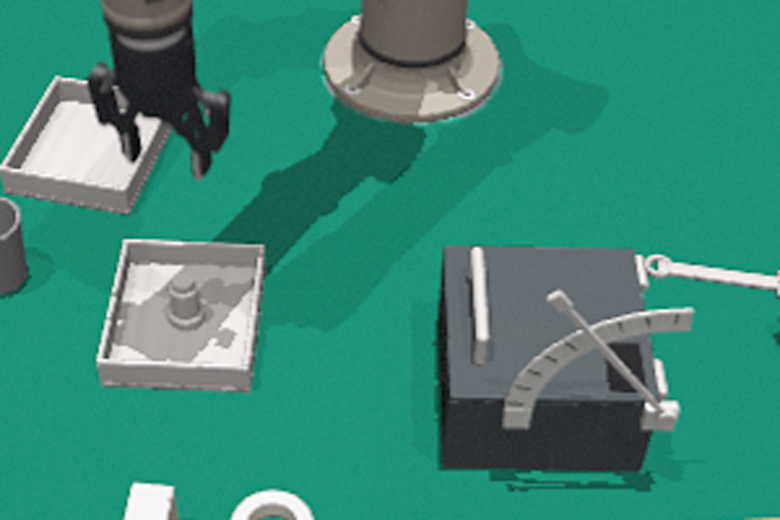

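The fitting stands at about (185,305) in the crop, inside the correct tray; the cover is shut and the index arm hasn't moved. Next I'll go above the handle.

```bash
python3 -m creep '[[0.2,8,30,8,0,0,0.04],[0.2,8,40,8,0,0,0.05],[0.2,8,40,0,0,0,0.05],[0.2,8,40,0,0,0,0.05],[0.2,10,40,0,0,0,0.05]]'|grep eef; python3 -m creep '[[0.2,10,40,0,0,0,0.06],[0.2,10,40,0,0,0,0],[0.2,10,40,0,0,0,0],[0.2,0,0,0,0,0,0]]'; python3 - <<'E'
from h import *
from scipy.spatial.transform import Rotation as R
o=get_obs(); q=o["tool_rot"]; M=R.from_quat([q[1],q[2],q[3],q[0]]).as_matrix(); print(M.round(3),np.degrees(np.arctan2(M[1,1],M[0,1])),o["q"])
E
```

```text
eef_pos: [0.5114, -0.0442, 0.2217]
t: 9.75
eef_pos: [0.5417, 0.0788, 0.2214]
tool_rot: [0.0, -0.022, 1.0, 0.001]
contact_force: [0.3, -0.4, -0.1]
gripper_width: 0.6
grasp_force: 0.0
[[-0.999 -0.043  0.001]
 [-0.043  0.999  0.001]
 [-0.001  0.001 -1.   ]] 92.46576461795479 [-0.52709604  0.25738703  0.32424182  1.866636   -0.09577846  1.03153164
  1.45021385]
```

```bash
python3 -m creep '[[0.2,0,-2,-25,0,0,0],[0.2,0,0,-25,0,0,0],[0.2,0,0,-22,0,0,0],[0.2,0,0,-12,0,0,0],[0.2,0,0,0,0,0,0]]'; python3 -m creep '[[-1,0,0,0,0,0,0],[-1,0,0,0,0,0,0],[-1,0,0,0,0,0,0],[-1,0,0,0,0,0,0],[-1,0,0,0,0,0,0]]' 50
```

```text
t: 10.38
eef_pos: [0.5409, 0.0721, 0.1367]
tool_rot: [-0.001, -0.018, 1.0, -0.0]
contact_force: [0.4, 0.1, 0.5]
gripper_width: 0.601
grasp_force: 0.0
t: 11.0
eef_pos: [0.5414, 0.0729, 0.137]
tool_rot: [0.0, -0.019, 1.0, 0.0]
contact_force: [-0.2, -0.7, 0.1]
gripper_width: -0.001
grasp_force: 0.0
```

The gripper shut on nothing, so I'll look.

```bash
python3 - <<'E'
from h import *
im,d=snap("scene","s4"); im2,d2=snap("top","t4")
a=cv2.resize(im[180:320,345:485,::-1],(400,400),interpolation=cv2.INTER_CUBIC);b=cv2.resize(im2[160:290,170:300,::-1],(400,400),interpolation=cv2.INTER_CUBIC)
cv2.imwrite("pics/c5.png",np.hstack([a,b]))
E
```

```text
(no output)
```

View pics/c5.png

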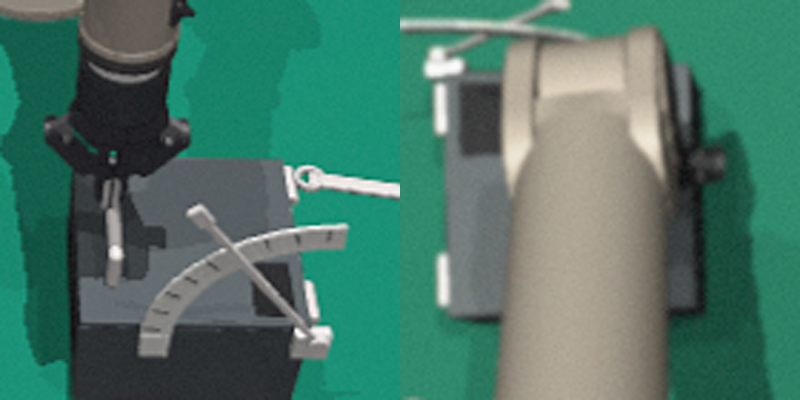

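```bash
python3 -m creep '[[-1,0,0,0,0,0,0],[-1,0,0,0,0,0,0]]'; python3 -m creep '[[-1,0,3,0,0,0,0],[-1,0,0,0,0,0,0]]'; python3 -m creep '[[-1,0,-6,0,0,0,0],[-1,0,0,0,0,0,0]]'
```

```text
t: 11.35
eef_pos: [0.5414, 0.0728, 0.1369]
tool_rot: [-0.0, -0.019, 1.0, 0.0]
contact_force: [0.1, -0.1, 0.1]
gripper_width: -0.002
grasp_force: 0.0
t: 11.6
eef_pos: [0.5413, 0.0763, 0.1369]
tool_rot: [-0.0, -0.019, 1.0, 0.0]
contact_force: [-0.4, 0.3, 0.3]
gripper_width: -0.003
grasp_force: 0.0
t: 11.85
eef_pos: [0.5413, 0.0689, 0.1369]
tool_rot: [-0.0, -0.018, 1.0, -0.0]
contact_force: [-0.6, -0.6, -0.3]
gripper_width: -0.002
grasp_force: 0.0
```

```bash
python3 - <<'E'
from h import *
s=np.load("s4.npz"); W=s["W"]; W0=np.load("scene0.npz")["W"]
for v in range(232,284,3):
    print(v,[(u,(W[v,u]*1000).round().astype(int).tolist()) for u in range(378,394,3)])
m=(W0[...,0]>.45)&(W0[...,0]<.62)&(abs(W0[...,1]-.077)<.02)&(W0[...,2]>.135)&(W0[...,2]<.175);print(W0[m].min(0),W0[m].max(0))
im=s["im"][225:290,365:405,::-1]; cv2.imwrite("pics/c6.png",cv2.resize(im,(480,600),fx=10,fy=10,interpolation=cv2.INTER_CUBIC))
E
```

```text
232 [(378, [556, 58, 240]), (381, [560, 65, 244]), (384, [552, 73, 236]), (387, [548, 81, 233]), (390, [555, 87, 241]), (393, [532, 97, 218])]
235 [(378, [543, 60, 216]), (381, [556, 66, 229]), (384, [485, 80, 156]), (387, [556, 81, 231]), (390, [557, 88, 232]), (393, [541, 97, 216])]
238 [(378, [548, 60, 210]), (381, [552, 67, 215]), (384, [535, 76, 198]), (387, [552, 82, 216]), (390, [552, 89, 216]), (393, [547, 97, 212])]
241 [(378, [550, 61, 202]), (381, [555, 68, 207]), (384, [546, 76, 199]), (387, [556, 83, 209]), (390, [547, 91, 201]), (393, [553, 97, 208])]
244 [(378, [546, 62, 186]), (381, [550, 69, 191]), (384, [552, 76, 194]), (387, [546, 84, 188]), (390, [479, 99, 117]), (393, [482, 107, 120])]
247 [(378, [545, 63, 174]), (381, [550, 70, 180]), (384, [555, 77, 186]), (387, [547, 85, 178]), (390, [492, 99, 119]), (393, [489, 107, 116])]
250 [(378, [506, 67, 119]), (381, [553, 71, 172]), (384, [553, 78, 173]), (387, [548, 86, 168]), (390, [505, 99, 121]), (393, [501, 107, 117])]
253 [(378, [513, 67, 116]), (381, [517, 75, 121]), (384, [554, 79, 163]), (387, [513, 91, 117]),
[... 857 characters left out ...]
 115]), (390, [576, 98, 119]), (393, [576, 105, 120])]
274 [(378, [588, 67, 120]), (381, [586, 75, 118]), (384, [605, 80, 142]), (387, [584, 90, 117]), (390, [584, 98, 118]), (393, [585, 105, 120])]
277 [(378, [596, 67, 118]), (381, [595, 75, 117]), (384, [607, 81, 133]), (387, [596, 90, 120]), (390, [593, 98, 117]), (393, [594, 105, 119])]
280 [(378, [604, 67, 115]), (381, [606, 75, 119]), (384, [603, 82, 116]), (387, [603, 90, 116]), (390, [601, 98, 114]), (393, [605, 105, 120])]
283 [(378, [615, 67, 118]), (381, [613, 75, 116]), (384, [615, 82, 119]), (387, [614, 90, 119]), (390, [612, 97, 116]), (393, [608, 105, 112])]
[0.48559736 0.07201427 0.13530844] [0.60658998 0.08692804 0.16323954]
```

View pics/c6.png

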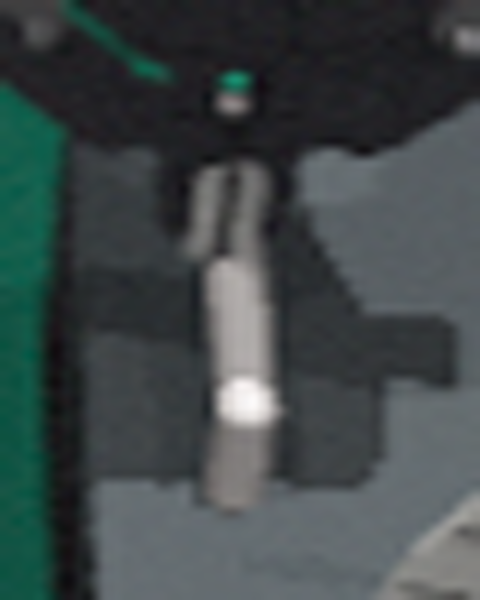

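The close-up shows the shut pads ending at about z = 0.165, just above the bar, whose top is at 0.159. So the pads sit about 25 mm higher than the reported TCP. I'll open, go lower while watching the force, and close again.

```bash
python3 -m creep '[[0.2,0,6,0,0,0,0],[0.2,0,0,0,0,0,0],[0.2,0,0,0,0,0,0],[0.2,0,0,0,0,0,0]]'; python3 -m creep '[[0.2,0,0,-8,0,0,0],[0.2,0,0,-8,0,0,0],[0.2,0,0,-7,0,0,0],[0.2,0,0,0,0,0,0]]';  python3 -m creep '[[-1,0,0,0,0,0,0],[-1,0,0,0,0,0,0],[-1,0,0,0,0,0,0],[-1,0,0,0,0,0,0],[-1,0,0,0,0,0,0]]' 50
```

```text
t: 12.35
eef_pos: [0.5413, 0.0758, 0.1369]
tool_rot: [0.0, -0.019, 1.0, -0.0]
contact_force: [-0.2, -0.4, 0.2]
gripper_width: 0.597
grasp_force: 0.0
t: 12.85
eef_pos: [0.5407, 0.0757, 0.113]
tool_rot: [-0.001, -0.019, 1.0, -0.0]
contact_force: [0.4, -1.1, -0.8]
gripper_width: 0.6
grasp_force: 0.0
t: 13.48
eef_pos: [0.5416, 0.0767, 0.1143]
tool_rot: [0.0, -0.019, 1.0, 0.001]
contact_force: [-0.8, 4.2, 3.6]
gripper_width: 0.116
grasp_force: 48.8
```

The bar is now gripped. Next I'll work out the arc, letting the tool tilt half as fast as the cover.

```bash
cat > arc.py <<'E'
import numpy as np
yaw=.041
def tcp(th,d=39.,k=.5):
    r=np.hypot(170,43); p=np.arctan2(43,170)+th; a=k*th
    y=-r*np.cos(p)-d*np.sin(a); z=r*np.sin(p)-d*np.cos(a); return np.array([-np.sin(yaw)*y,np.cos(yaw)*y,z])
E
python3 - <<'E'
from arc import *
th=np.arange(0,.951,.05)
for a,b in zip(th,th[1:]): print(b.round(2),(tcp(b)-tcp(a)).round(1),(tcp(b)-tcp(0)).round(1))
E
```

```text
0.05 [-0.1  1.4  8.5] [-0.1  1.4  8.5]
0.1 [-0.1  1.8  8.4] [-0.1  3.2 16.8]
0.15 [-0.1  2.2  8.2] [-0.2  5.4 25. ]
0.2 [-0.1  2.6  8.1] [-0.3  8.  33.1]
0.25 [-0.1  3.   7.9] [-0.5 11.1 41. ]
0.3 [-0.1  3.4  7.7] [-0.6 14.5 48.8]
0.35 [-0.2  3.8  7.5] [-0.7 18.2 56.3]
0.4 [-0.2  4.2  7.3] [-0.9 22.4 63.6]
0.45 [-0.2  4.5  7.1] [-1.1 26.9 70.6]
0.5 [-0.2  4.8  6.8] [-1.3 31.8 77.5]
0.55 [-0.2  5.2  6.5] [-1.5 36.9 84. ]
0.6 [-0.2  5.5  6.2] [-1.7 42.4 90.2]
0.65 [-0.2  5.8  5.9] [-2.  48.2 96.2]
0.7 [-0.2  6.1  5.6] [ -2.2  54.3 101.8]
0.75 [-0.3  6.3  5.3] [ -2.5  60.6 107.1]
0.8 [-0.3  6.6  4.9] [ -2.8  67.2 112. ]
0.85 [-0.3  6.8  4.6] [ -3.   74.  116.6]
0.9 [-0.3  7.   4.2] [ -3.3  81.  120.8]
0.95 [-0.3  7.2  3.8] [ -3.6  88.2 124.6]
```

```bash
python3 -m creep '[[-1,-0.1,1.4,8.5,-0.025,-0.001,0],[-1,-0.1,1.8,8.4,-0.025,-0.001,0],[-1,-0.1,2.2,8.2,-0.025,-0.001,0],[-1,-0.1,2.6,8.1,-0.025,-0.001,0],[-1,-0.1,3,7.9,-0.025,-0.001,0]]' 60
```

```text
t: 14.1
eef_pos: [0.541, 0.087, 0.1546]
tool_rot: [0.002, -0.019, 0.998, -0.063]
contact_force: [3.8, 3.1, -8.0]
gripper_width: 0.113
grasp_force: 58.4
```

Tracking is good, so I'll continue.

```bash
python3 -m creep '[[-1,-0.1,3.4,7.7,-0.025,-0.001,0],[-1,-0.2,3.8,7.5,-0.025,-0.001,0],[-1,-0.2,4.2,7.3,-0.025,-0.001,0],[-1,-0.2,4.5,7.1,-0.025,-0.001,0],[-1,-0.2,4.8,6.8,-0.025,-0.001,0]]'; python3 -m creep '[[-1,-0.2,5.2,6.5,-0.025,-0.001,0],[-1,-0.2,5.5,6.2,-0.025,-0.001,0],[-1,-0.2,5.8,5.9,-0.025,-0.001,0],[-1,-0.2,6.1,5.6,-0.025,-0.001,0],[-1,0,0,0,0,0,0]]'
```

```text
t: 14.72
eef_pos: [0.5401, 0.1076, 0.1918]
tool_rot: [0.003, -0.018, 0.992, -0.126]
contact_force: [4.1, 1.9, -8.9]
gripper_width: 0.112
grasp_force: 58.3
t: 15.35
eef_pos: [0.5391, 0.1296, 0.2162]
tool_rot: [0.004, -0.018, 0.984, -0.175]
contact_force: [2.3, -4.5, -2.4]
gripper_width: 0.114
grasp_force: 58.8
```

```bash
python3 -m creep '[[-1,-0.3,6.3,5.3,-0.025,-0.001,0],[-1,-0.3,6.6,4.9,-0.025,-0.001,0],[-1,-0.3,6.8,4.6,-0.025,-0.001,0],[-1,-0.3,7,4.2,-0.025,-0.001,0],[-1,0,0,0,0,0,0]]'; python3 - <<'E'
from h import *
im,d=snap("scene","s5"); im2,d2=snap("top","t5")
a=cv2.resize(im[150:320,345:485,::-1],(400,486),interpolation=cv2.INTER_CUBIC);b=cv2.resize(im2[140:280,170:285,::-1],(400,486),interpolation=cv2.INTER_CUBIC)
cv2.imwrite("pics/c7.png",np.hstack([a,b]))
E
```

```text
t: 15.98
eef_pos: [0.538, 0.1556, 0.2357]
tool_rot: [0.005, -0.018, 0.974, -0.225]
contact_force: [1.5, -6.5, 2.9]
gripper_width: 0.112
grasp_force: 59.3
```

View pics/c7.png

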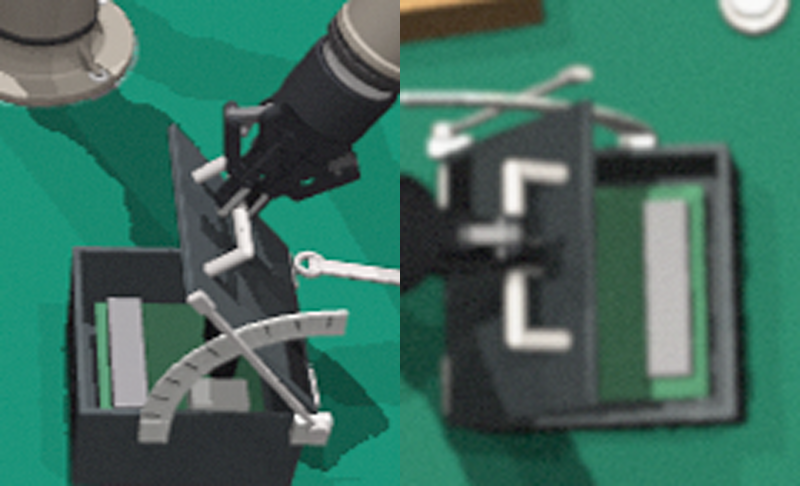

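The cover is open with the handle held, and its edge lies close to the index arm: in the left view the edge runs down to (190,290) with the tip at (200,300). I'll compare the angles numerically.

```bash
cat > ang.py <<'E'
from h import *
def run(pairs,yaw=.041):
    ex=np.array([np.cos(yaw),np.sin(yaw)]); ey=np.array([-ex[1],ex[0]]); H=np.array([.538,.2455])
    for nm in pairs:
        f=np.load(nm+".npz"); W=f["W"]; im=f["im"].astype(int)
        X=(W[...,:2]-H)@ex; Y=(W[...,:2]-H)@ey; Z=W[...,2]-.110
        u=-Y; dist=lambda t:u*-np.sin(t)+Z*np.cos(t); along=lambda t:u*np.cos(t)+Z*np.sin(t)
        a=.9; off=.008
        for tol in (.02,.012,.008,.006):
            m=(abs(X)<.095)&(abs(dist(a)-off)<tol)&(along(a)>.03)&(along(a)<.195)&(im.max(-1)<140)
            l=cv2.fitLine(np.stack([u[m],Z[m]],1).astype(np.float32),cv2.DIST_HUBER,0,.001,.001).ravel(); a=np.arctan2(l[1],l[0])%np.pi
            off=(l[3]-l[2]*np.tan(a))*np.cos(a)
        print(nm,"cover",a.round(4),"off",off.round(4),m.sum())
        a=.935; off=.005
        for tol in (.012,.008,.006,.004):
            m=(X>.1)&(X<.14)&(abs(dist(a)-off)<tol)&(((along(a)>.03)&(along(a)<.118))|((along(a)>.152)&(along(a)<.198)))
            l=cv2.fitLine(np.stack([u[m],Z[m]],1).astype(np.float32),cv2.DIST_HUBER,0,.001,.001).ravel(); a=np.arctan2(l[1],l[0])%np.pi
            off=(l[3]-l[2]*np.tan(a))*np.cos(a)
        print(nm,"index",a.round(4),"off",off.round(4),m.sum())
E
python3 -c "
from ang import *
run(['scene0','top0','s1','s2','s3','s4','t4','s5','t5'])"
```

```text
Traceback (most recent call last):
  File "ang.py", line 11, in run
    l=cv2.fitLine(np.stack([u[m],Z[m]],1).astype(np.float32),cv2.DIST_HUBER,0,.001,.001).ravel(); a=np.arctan2(l[1],l[0])%np.pi
      ~~~~~~~~~~~^^^^^^^^^^^^^^^^^^^^^^^^^^^^^^^^^^^^^^^^^^^^^^^^^^^^^^^^^^^^^^^^^^^^^^^
cv2.error: OpenCV(4.12.0) /io/opencv/modules/imgproc/src/linefit.cpp:50: error: (-215:Assertion failed) count > 0 in function 'fitLine2D_wods'
```

```bash
sed -i 's/        for tol in (.02,.012,.008,.006):/        for tol in (.02,.012,.008,.006) if nm[1]=="5" or nm[1]>="6" and nm[1]<="9" else ():/' ang.py; python3 -c "
from ang import *
run(['scene0','top0','s1','s2','s3','s4','s5','t5'])"
```

```text
Traceback (most recent call last):
  File "ang.py", line 13, in run
    print(nm,"cover",a.round(4),"off",off.round(4),m.sum())
                     ^^^^^^^
AttributeError: 'float' object has no attribute 'round'
```

```bash
sed -i 's/a.round(4),"off",off.round(4),m.sum()/round(float(a),4),"off",round(float(off),4)/' ang.py; python3 -c "
from ang import *
run(['scene0','top0','s1','s2','s3','s4','s5','t5'])"
```

```text
scene0 cover 0.9 off 0.008
scene0 index 0.9273 off 0.0079
top0 cover 0.9 off 0.008
top0 index 0.9274 off 0.0069
s1 cover 0.9 off 0.008
s1 index 0.9286 off 0.0076
s2 cover 0.9 off 0.008
s2 index 0.9232 off 0.008
s3 cover 0.9 off 0.008
s3 index 0.9311 off 0.0074
s4 cover 0.9 off 0.008
s4 index 0.9301 off 0.0072
s5 cover 0.8784 off 0.0108
s5 index 0.9341 off 0.0071
t5 cover 0.8784 off 0.0085
t5 index 0.9408 off 0.0054
```

The index is at about 0.929 and the cover at 0.878, so I'll raise it by 0.05.

```bash
python3 -m creep '[[-1,-0.2,3.6,2.1,-0.012,0,0],[-1,-0.2,3.6,2,-0.013,-0.001,0],[-1,0,0,0,0,0,0],[-1,0,0,0,0,0,0]]'; python3 -c "
from ang import *
for n,k in (('scene','s6'),('top','t6'),('scene','s7'),('top','t7')): snap(n,k)
run(['s6','t6','s7','t7'])"
```

```text
t: 16.58
eef_pos: [0.5377, 0.1628, 0.2398]
tool_rot: [0.005, -0.017, 0.972, -0.236]
contact_force: [0.5, -5.3, 5.8]
gripper_width: 0.111
grasp_force: 59.1
s6 cover 0.9265 off 0.0108
s6 index 0.9304 off 0.0076
t6 cover 0.9285 off 0.0085
t6 index 0.9437 off 0.0059
s7 cover 0.9262 off 0.0109
s7 index 0.9306 off 0.0075
t7 cover 0.9286 off 0.0084
t7 index 0.9378 off 0.006
```

```bash
python3 -m creep '[[-1,0,0.7,0.4,-0.002,0,0],[-1,0,0,0,0,0,0],[-1,0,0,0,0,0,0],[-1,0,0,0,0,0,0]]'; python3 -c "
from ang import *
for n,k in (('scene','s8'),('top','t8')): snap(n,k)
run(['s8','t8'])
W=np.load('s8.npz')['W']; m=(abs(W[...,0]-.47)<.07)&(abs(W[...,1]+.237)<.06)&(W[...,2]>.045)&(W[...,2]<.09); print(W[m].max(0),m.sum(),abs(np.array(get_obs()['joint_vel'])).max())
print(hand_in())"
```

```text
t: 17.27
eef_pos: [0.5377, 0.1634, 0.2401]
tool_rot: [0.005, -0.017, 0.971, -0.237]
contact_force: [0.7, -5.0, 4.7]
gripper_width: 0.114
grasp_force: 59.2
s8 cover 0.9305 off 0.0109
s8 index 0.9233 off 0.0082
t8 cover 0.9329 off 0.0085
t8 index 0.9353 off 0.0063
[ 0.48523421 -0.21675582  0.06998433] 109 0.002085094469424988
the job is handed in; nothing more can be done
None
```

The fitting is standing in the leftmost tray, and the arm is holding the cover steady at about 0.93 rad, in line with the index arm (measured at about 0.93 rad); I handed the job in at about 17 s.

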